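# Line up a plate over a hidden bolt hole with a drift

## Task

Line up the loose plate with the bolt hole hidden in the beam under it: take the yellow-handled drift out of the tool stand, put its tip in the plate's hole, and slide the plate along, square against the grey back stop, feeling over the beam with the tip until it drops into the hole. Push the drift fully home, down to its collar, and leave it standing there with the plate flat and still square against the stop. Do not tip the plate up or take it off the beam, and leave the punch, the chisel, the hammer and the red magnet where they are.

Things in the scene. Friction and masses are not known exactly. Their poses are not given: they have to be found in the camera images.
- backstop: grey steel angle fixed on top of the beam, 200 mm long, 40 mm high. Origin: middle of the foot of its front face (towards the robot), on the beam's top, 60 mm above the table. x points level from the face to the back, y along the face, z up. The plate goes in front of it (-x). Blue hold-down clamps, up to 136 mm above the table, stand on and behind the beam, 110 mm or more along y from this point.
- hole_line (a point): point on the beam's top, 45 mm in front of the middle of the stop's face; axes as the stop. The beam's bolt hole, 19 mm across, is hidden under the plate and not listed: it lies on the line through this point parallel to the stop (along y), up to 36 mm either way. The dark brown beam is a fixed hollow section 120 mm wide, 400 long, top wall 8 mm, 47 mm empty below it.
- plate_hole (a point): centre of the 19 mm through hole, at the top face, of the loose flat aluminium plate: 90 mm (its x) by 130 (its y) by 8, about 0.26 kg, hole in its middle. It lies on the beam (top face 68 mm above the table), turned up to 0.25 rad, hole 65 to 75 mm in front of the stop's face. It slides with plain friction. Its +x edge belongs against the stop, x axes alike; hole then 45 mm in front of the face.
- drift_grip (a point): middle of the drift's round yellow handle, 22 mm across, 62 long, 90 mm above the tip; z runs up the drift. It stands upright in one of the stand's three holes, hung by its collar, tip 8 mm above the table. 130 mm long, about 0.22 kg; 12 mm steel cap above the handle.
- drift_tip (a point): the drift's tip, on its axis. From it up: blunt 7 mm point, taper to 16 mm across at 30 mm, straight 16 mm shank to 50 mm, collar 30 mm across from 50 to 56 mm, then the handle from 56 to 118 mm. With the drift fully home in plate and beam, the collar rests on the plate and the tip is 18 mm above the table. Dry metal: pressed sideways on the hole's wall it may hang there.
- stand: wooden tool stand, 170 mm (its x) by 70 (its y) by 58 high, fixed, left or right of the beam (it may have swapped places with the bin); origin at the middle of its underside. Three 21 mm holes, 54 deep, in a row along its x, 56 mm apart, the middle one at its centre; each holds one tool.
- punch_grip (a point): middle of the blue handle of the punch in the stand (same handle, collar and height as the drift): leave it
- chisel_grip (a point): middle of the red handle of the chisel in the stand (same handle, collar and height as the drift): leave it
- hammer_mid (a point): middle of the ball-peen hammer lying on the table behind the beam (300 mm long, head 100 mm, 36 mm high): leave it
- magnet_mid (a point): middle of the red square welding magnet lying on the table in front of the beam (60 by 60 mm, 16 mm high): leave it
- bin: blue open bin with pipe couplings, 170 by 110 by 65 mm, fixed, on the other side of the beam from the stand; origin at the middle of its underside
Mind the look-alikes: they are no part of the job. What is shaped like the part that bears drift_grip but orange or purple is not meant.

How it is judged (in metres and radians):
On the way:
1. the drift's tip is in the plate's hole, with the plate lying on the beam (horizontal distance between drift_tip and plate_hole below 0.01 m and height (world z) of drift_tip below 0.072 m and height (world z) of plate_hole between 0.062 and 0.075 m), for 0.1 s.
At the end, for the whole second after the job is handed in: The drift stands upright (0.1 rad) through plate and beam hole, home to its collar (tip under 23 mm above the table, 18 is home); the plate lies flat on the beam, square to the stop within 0.07 rad, its hole 41 to 49 mm in front of the stop face (height (world z) of drift_tip below 0.023 m and angle between drift_grip's own z axis and vertical below 0.1 rad and horizontal distance between drift_grip and plate_hole below 0.008 m and horizontal distance between drift_tip and plate_hole below 0.006 m and height (world z) of plate_hole between 0.065 and 0.071 m and angle between plate_hole's own z axis and vertical below 0.05 rad and angle between the x axis of plate_hole and the x axis of backstop, either way round below 0.07 rad and x of plate_hole in the frame of backstop between -0.049 and -0.041 m); the robot touches nothing.
It fails at once if the plate is tipped up or comes off the beam (angle between plate_hole's own z axis and vertical above 0.3 rad or height (world z) of plate_hole below 0.05 m or height (world z) of plate_hole above 0.1 m).
It fails at once if another tool in the stand, the hammer or the magnet is disturbed by more than 15 mm (distance of any of punch_grip, chisel_grip, hammer_mid, magnet_mid from where it was at the start of the episode above 0.015 m).
It also fails if it takes over 72 s, if anything falls off the work surface, if the arm or the gripper's body presses on something with over 40 N, if the wrist force passes 120 N, or if a joint passes its speed limit or range.

## Robot

A 6-joint arm with a two-finger parallel gripper is mounted at the origin on the work surface. World frame = base frame: x ahead of the robot, y to its left, z up, the work surface at z = 0. Lengths are in m, angles in degrees, forces in N, time in s.
With the tool pointing down it reaches from about 0.375 to 0.9 m from the base axis. Payload 3.1 kg.
Tool frame: the origin (TCP) lies between the finger pads; the fingertips stand 22 mm ahead of it and the grasp point (between the pads) lies 3 mm ahead of it (bot.tip_extent is the distance from the TCP to the fingertips, in m); y points along the fingers, z is the direction in which the jaws open and shut, and the axes are right-handed (so a half turn about y gives the same grasp; the last joint's range is limited). The gripper opens to 87 mm and grips with 3 to 60 N. Pads are 19 mm wide; open, the fingers measure 117 mm over their backs; the gripper's body (75 mm by 190 mm) begins 51 mm behind the grasp point.
Start: joints at [-78.18, 30.224, 82.088, -0, 67.689, -10.227], TCP at [0.235, -0.579, 0.245] pointing down, gripper open.
Joint ranges: [-176.69, 176.69], [-43.24, 126.21], [12.49, 139.97], [-82, 262], [0, 151.66], [-163.58, 163.58]. Speed limits (degrees/s): [159.86, 159.86, 180, 180, 180, 180].

## Interface

Orientations are given as a 3x3 rotation matrix whose columns are the frame's x, y, z axes.
In Python, from rig import bot, eyes, models gives the robot as it stands. The module is installed in compiled form; this text tells all that it offers.
- The arm moves only by the tool arm_command, never from a script. Its arguments are lists of equal length, an entry for each row: "translation": the shift along the tool's x, y, z each as a share of 0.08 m, from -1 to 1, a list of three; "rotation": the turn, a rotation vector about the tool's x, y, z each as a share of 60 degrees, from -1 to 1, a list of three; "grip": the closure, from -1 (fully open) to 1 (shut), so that 0 is half open. In form: {"translation": [[x, y, z], ...], "rotation": [[rx, ry, rz], ...], "grip": [grip, ...]}. A call has 1 to 5 rows; each row is the pose to reach, as a shift and turn from the pose commanded when the call began, along the tool's axes at that moment; what a row does not reach only later rows make up. A row lasts 1/10 s, in which the tool goes at most 50 mm and 8.59 degrees, less where a joint would pass 70% of its speed; a pose out of reach is approached as far as the arm can. A call with a number of a shift or a turn outside -1 to 1 is refused whole. A call with a gripper value outside its range is refused whole. The fingers move at their own pace and stop on an object; the grip force is fixed at half the most. Time passes only in rows, so rows that repeat a pose let the fingers close. It gives the time, the measured TCP pose, the force and the opening at its end, in the units of the state.
- bot.read_state(): the state, without advancing time (a new reading comes with each control period).
- eyes.capture(name): name is "scene" or "top"; returns a dict with "image" (480x640x3 uint8, blue, green, red), "mtx" (3x3 intrinsics, pixels), "rvec" (rotation vector, rad) and "tvec" (3), from world to camera coordinates, as OpenCV has them. Camera axes: x right, y down, z forward; pixel columns grow to the right and rows downward; lengths in m; the calibration is good to about 2 mm. A picture is of the moment at which its call begins. There is no depth.
- bot.hand_in(): hands the job in, once; it reports no verdict.
Trained networks look in the newest picture that a camera, given by its name, has taken for a name from the list of things; names that differ only in an ending like _2 or _b are one class to them, and where a whole thing is asked for, a point or a joint stands for the part that bears it (a point fixed in the world has none). Each returns a list of dicts, best first, with "conf" (0 to 1); they miss things now and then, are a little off and sometimes report something else, mostly with a low value. They report only what shows in the picture. A call takes as long as a camera call. They do not tell look-alikes from the thing itself.
- models.recognise(camera, thing): "extent" ([left, top, right, bottom] as shares, 0 to 1, of the picture: columns of its width, rows of its height, round what is visible of it).
- models.spot_point(camera, thing): "point" ([column, row] as shares, 0 to 1, of the picture: columns of its width, rows of its height: a listed point, or the origin of a listed thing).
The state is a dict: "time_s": time; "joint_positions": joint angles; "qvel": joint speeds; "tau": joint torques, N m; "position": TCP position; "tcp_rot": TCP orientation; "force": force on the tool from outside, world axes, zero at the start; "moment": the same for the moment, N m; "opening": opening from 0.0 (shut) to 1.0 (fully open).
Only numpy, scipy, OpenCV 4.12 (cv2) and the standard library are available. Lean on these libraries where they do the work, as an engineer would, in place of code of your own. Each camera call takes 0.05 s, during which the arm holds its last target. There are 200 camera calls.

## Working session

There is one attempt and no reset: what is moved stays moved. The work goes in short steps, Python scripts to look and compute and a tool call to move; the robot and the scene stay as the last step left them, time stands still between calls to the robot, and variables do not carry over. Pictures are saved under pics/ and viewed, about 8 in all and at most 12, crops included, and the job is handed in when it is done.

Besides the shell and the picture viewer there is one more tool, called after ">>>" in YAML: its name, and indented under it one key for each argument. arm_command: Moves the arm, as the interface text tells. Shift numbers are shares of 0.08 m and turn numbers shares of 60 degrees, none past 1 either way. Its arguments: {"type":"object","properties":{"translation":{"type":"array"},"rotation":{"type":"array"},"grip":{"type":"array"}},"required":["translation","rotation","grip"]}

```bash
mkdir -p pics; cat > h.py <<'E'
from rig import bot, eyes, models
import numpy as np, cv2
def cap(n): return eyes.capture(n)
def proj(c,P):
    return cv2.projectPoints(np.array(P,float).reshape(-1,3),c["rvec"],c["tvec"],c["mtx"],None)[0].reshape(-1,2)
def ray(c,px):
    R=cv2.Rodrigues(np.array(c["rvec"],float))[0]; t=np.array(c["tvec"],float).ravel()
    d=R.T@np.linalg.inv(c["mtx"])@np.array([px[0],px[1],1.]); o=-R.T@t
    return o,d
def atz(c,px,z):
    o,d=ray(c,px); return o+d*(z-o[2])/d[2]
def st():
    s=bot.read_state(); print("t",s["time_s"],"p",np.round(s["position"],4),"F",np.round(s["force"],1),"M",np.round(s["moment"],2),"op",round(s["opening"],3)); return s
E
python3 - <<'E'
from h import *
s=st(); print(np.round(s["tcp_rot"],3))
Z=dict(backstop=.06,hole_line=.06,plate_hole=.068,drift_grip=.098,punch_grip=.098,chisel_grip=.098,stand=0,hammer_mid=.018,magnet_mid=.008,bin=0)
for n in("top","scene"):
    c=cap(n); cv2.imwrite(f"pics/{n}0.png",c["image"]); print(n,"cam",np.round(ray(c,(320,240))[0],3))
    for k,z in Z.items():
        for r in models.spot_point(n,k)[:3]:
            px=np.array(r["point"])*[640,480]; print(k,round(r["conf"],2),px.round(),atz(c,px,z).round(3)[:2])
E
```

```text
t 0.0 p [ 0.2345 -0.5786  0.2436] F [-0.4 -0.2  0.2] M [ 0.03  0.04 -0.04] op 1.002
[[-0.927 -0.     0.375]
 [-0.375  0.002 -0.927]
 [-0.    -1.    -0.002]]
top cam [0.315 0.032 1.404]
backstop 0.75 [299. 226.] [0.584 0.049]
plate_hole 0.64 [295. 254.] [0.509 0.056]
drift_grip 0.66 [181. 285.] [0.421 0.33 ]
drift_grip 0.57 [192. 326.] [0.323 0.298]
drift_grip 0.53 [214. 315.] [0.352 0.245]
punch_grip 0.64 [174. 264.] [0.472 0.35 ]
chisel_grip 0.47 [172. 243.] [0.524 0.359]
stand 0.73 [183. 271.] [0.467 0.349]
hammer_mid 0.95 [358. 156.] [ 0.79  -0.105]
hammer_mid 0.2 [316. 305.] [ 0.386 -0.002]
magnet_mid 0.84 [317. 303.] [ 0.393 -0.004]
bin 0.62 [461. 272.] [ 0.485 -0.384]
scene cam [0.906 0.677 0.79 ]
backstop 0.58 [304. 251.] [0.577 0.041]
backstop 0.35 [335. 239.] [0.497 0.042]
hole_line 0.18 [304. 250.] [0.576 0.038]
plate_hole 0.87 [334. 240.] [0.505 0.052]
drift_grip 0.96 [449. 299.] [0.413 0.324]
drift_grip 0.9 [449. 262.] [0.349 0.249]
drift_grip 0.9 [516. 341.] [0.373 0.452]
punch_grip 0.97 [432. 319.] [0.472 0.343]
chisel_grip 0.8 [415. 337.] [0.525 0.36 ]
chisel_grip 0.64 [266. 161.] [ 0.525 -0.268]
stand 0.85 [423. 346.] [0.469 0.34 ]
hammer_mid 0.93 [194. 256.] [ 0.791 -0.106]
magnet_mid 0.73 [362. 227.] [ 0.385 -0.007]
bin 0.86 [267. 161.] [ 0.469 -0.401]
bin 0.68 [335. 240.] [ 0.465 -0.009]
```

View both.

```bash
python3 - <<'E'
import cv2
a=cv2.imread("pics/top0.png")[120:360,130:500]; cv2.imwrite("pics/v1.png",cv2.resize(a,None,fx=2.1,fy=2.1,interpolation=3))
E
```

```text
(no output)
```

View pics/v1.png

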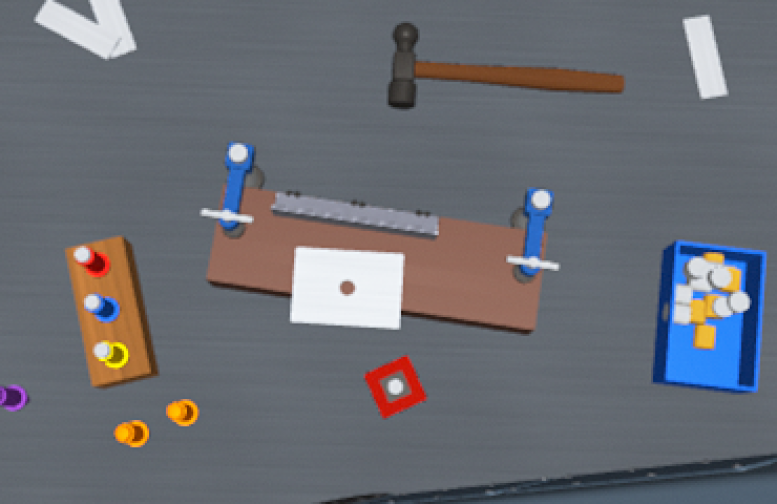

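View pics/scene0.png

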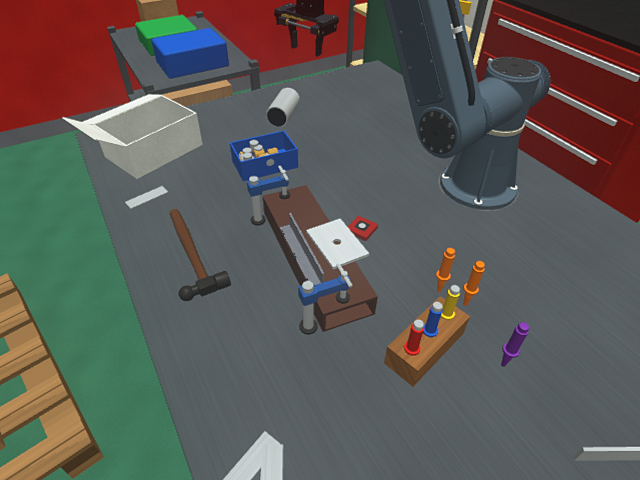

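```bash
python3 - <<'E'
from h import *
c=cap("top"); im=c["image"]; hsv=cv2.cvtColor(im,cv2.COLOR_BGR2HSV)
def big(m,roi):
    k=np.zeros_like(m); x0,y0,x1,y1=roi; k[y0:y1,x0:x1]=m[y0:y1,x0:x1]
    return max(cv2.findContours(k,0,2)[0],key=cv2.contourArea)
pl=big(cv2.inRange(hsv,(0,0,190),(180,40,255)),(255,225,335,285))
r=cv2.minAreaRect(pl); W=np.array([atz(c,p,.068)[:2] for p in cv2.boxPoints(r)]); print("plate",r,W.round(4).tolist(),"ctr",W.mean(0))
for i in range(4):
    d=W[(i+1)%4]-W[i]; print(np.linalg.norm(d).round(4),np.degrees(np.arctan2(d[1],d[0])).round(2))
bm=big(cv2.inRange(hsv,(0,60,40),(12,200,150)),(215,200,400,285))
q=cv2.approxPolyDP(cv2.convexHull(bm),4,True).reshape(-1,2); print("beam",q.tolist(),[atz(c,p,.06)[:2].round(3).tolist() for p in q])
def ctr(m,roi):
    b=big(m,roi); M=cv2.moments(b); return np.array([M["m10"]/M["m00"],M["m01"]/M["m00"]]),cv2.boundingRect(b)
ye=cv2.inRange(hsv,(22,120,120),(35,255,255)); y,bb=ctr(ye,(165,270,205,300)); print("yellow",y,bb)
cap_=cv2.inRange(hsv,(0,0,150),(180,60,255)); y,bb=ctr(cap_,(165,270,205,300)); print("cap",y,bb,atz(c,y,.138))
hole=cv2.inRange(hsv,(0,0,0),(180,255,150)); y,bb=ctr(hole,(285,248,305,265)); print("hole",y,atz(c,y,.068))
cv2.imwrite("pics/v3.png",cv2.resize(im[195:275,245:345],None,fx=6,fy=6,interpolation=0))
c=cap("scene");im=c["image"]
cv2.imwrite("pics/v4.png",np.vstack([cv2.resize(im[270:350,400:480],(480,480),interpolation=2)]))
print("scene proj",proj(c,[[.417,.327,.138],[.417,.327,.064]]))
E
```

```text
plate ((294.8985290527344, 256.5892639160156), (52.27659606933594, 35.92688751220703), 3.6522228717803955) [[0.4607, 0.1231], [0.5518, 0.1211], [0.5472, -0.0111], [0.456, -0.0075]] ctr [0.50392772 0.05638156]
0.0912 -1.29
0.1323 -92.0
0.0913 177.74
0.1307 87.96
beam [[233, 226], [250, 209], [379, 229], [388, 248], [385, 269], [231, 255]] [[0.579, 0.217], [0.625, 0.176], [0.582, -0.156], [0.534, -0.18], [0.48, -0.172], [0.504, 0.218]]
yellow [185.22048611 288.96180556] (177, 282, 15, 14)
cap [177.96666667 286.30555556] (175, 283, 7, 7) [0.41533712 0.32742967 0.138     ]
hole [294.94949495 256.19191919] [0.50467411 0.05632823 0.068     ]
scene proj [[453.20179074 287.74588512]
 [445.20369582 312.09493785]]
```

View pics/v3.png

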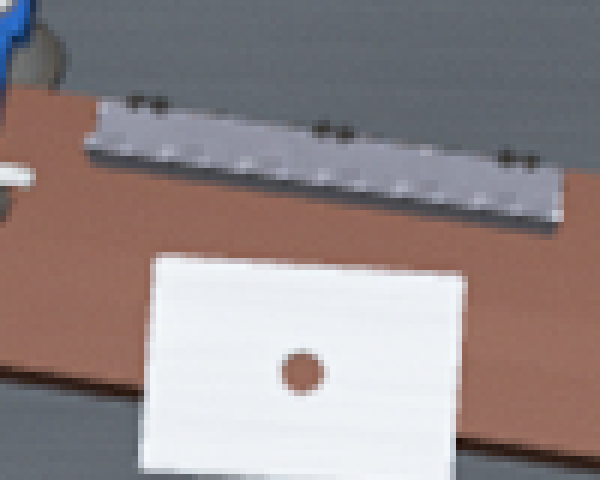

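View pics/v4.png

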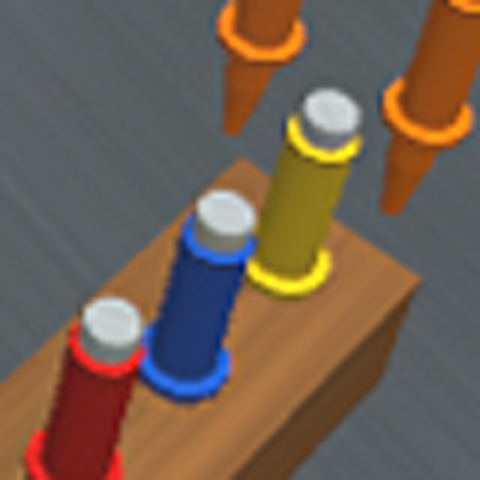

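```bash
python3 - <<'E'
from h import *
c=cap("top")
a,b=[atz(c,p,.06)[:2] for p in((260,222.5),(337.5,234.2))]
d=b-a; print("stop foot",a,b,np.linalg.norm(d),"mid",(a+b)/2,"ang x",np.degrees(np.arctan2(d[1],d[0]))+90)
a2,b2=[atz(c,p,.1)[:2] for p in((245+85/6,195+145/6),(245+560/6,195+218/6))]; d2=b2-a2; print("stop top edge",a2,b2,np.linalg.norm(d2),np.degrees(np.arctan2(d2[1],d2[0]))+90)
for p,q in (((245,195+368/6),(345,195+462/6)),):
    A,B=[atz(c,x,.06)[:2] for x in(p,q)];e=B-A;print("beam edge",A,B,np.degrees(np.arctan2(e[1],e[0]))+90)
s=cap("scene"); print("scene cap",atz(s,(455.3,288.3),.138))
# other caps scene/top for row direction
for p in((224/6+400,213/6+270),(112/6+400,320/6+270)): print(atz(s,p,.138))
E
```

```text
stop foot [0.59008587 0.14849743] [ 0.56564093 -0.05026308] 0.20025807551802652 mid [0.5778634  0.04911718] ang x -7.0114206074472065
stop top edge [0.59028198 0.14746509] [ 0.56548062 -0.04974539] 0.1987638788422588 -7.167936756889802
beam edge [0.50177603 0.18250945] [ 0.469234   -0.07099684] -7.31492507418389
scene cap [0.41451646 0.32989652 0.138     ]
[0.46947338 0.34467243 0.138     ]
[0.52271814 0.35894028 0.138     ]
```

>>> arm_command:
  translation:
    - [-0.85, 0, -0.62]
    - [-0.85, 0, -0.62]
    - [-0.85, 0, -0.62]
  rotation:
    - [0, 0, 0]
    - [0, 0, 0]
    - [0, 0, 0]
  grip: [-1, -1, -1]

```text
time_s: 1.6
position: [0.2807, -0.5032, 0.2443]
tcp_rot: [[-0.926, -0.0, 0.379], [-0.379, 0.005, -0.926], [-0.002, -1.0, -0.004]]
force: [0.5, -1.3, 0.3]
opening: 1.002
```

>>> arm_command:
  translation:
    - [-0.85, 0, -0.62]
    - [-0.85, 0, -0.62]
    - [-0.85, 0, -0.62]
  rotation:
    - [0, 0, 0]
    - [0, 0, 0]
    - [0, 0, 0]
  grip: [-1, -1, -1]

```text
time_s: 1.9
position: [0.3247, -0.4328, 0.2445]
tcp_rot: [[-0.925, -0.0, 0.379], [-0.379, 0.003, -0.925], [-0.001, -1.0, -0.003]]
force: [0.4, 0.1, -0.3]
opening: 0.999
```

>>> arm_command:
  translation:
    - [-0.85, 0, -0.62]
    - [-0.85, 0, -0.62]
    - [-0.85, 0, -0.62]
  rotation:
    - [0, 0, 0]
    - [0, 0, 0]
    - [0, 0, 0]
  grip: [-1, -1, -1]

```text
time_s: 2.2
position: [0.3689, -0.3624, 0.2446]
tcp_rot: [[-0.926, -0.0, 0.379], [-0.379, 0.001, -0.926], [-0.0, -1.0, -0.001]]
force: [-0.6, -0.5, -0.5]
opening: 1.0
```

>>> arm_command:
  translation:
    - [-0.85, 0, -0.62]
    - [-0.85, 0, -0.62]
    - [-0.85, 0, -0.62]
  rotation:
    - [0, 0, 0]
    - [0, 0, 0]
    - [0, 0, 0]
  grip: [-1, -1, -1]

```text
time_s: 2.5
position: [0.4133, -0.2918, 0.2447]
tcp_rot: [[-0.926, 0.0, 0.378], [-0.378, 0.0, -0.926], [-0.0, -1.0, -0.0]]
force: [-0.0, -0.8, 0.1]
opening: 1.0
```

>>> arm_command:
  translation:
    - [-0.85, 0, -0.62]
    - [-0.85, 0, -0.62]
    - [-0.85, 0, -0.62]
  rotation:
    - [0, 0, 0]
    - [0, 0, 0]
    - [0, 0, 0]
  grip: [-1, -1, -1]

```text
time_s: 2.8
position: [0.4581, -0.2211, 0.2447]
tcp_rot: [[-0.926, 0.001, 0.378], [-0.378, -0.0, -0.926], [-0.001, -1.0, 0.001]]
force: [-0.1, -0.7, 0.2]
opening: 0.999
```

>>> arm_command:
  translation:
    - [-0.85, 0, -0.62]
    - [-0.85, 0, -0.62]
    - [-0.85, 0, -0.62]
  rotation:
    - [0, 0, 0]
    - [0, 0, 0]
    - [0, 0, 0]
  grip: [-1, -1, -1]

```text
time_s: 3.1
position: [0.5028, -0.1501, 0.2447]
tcp_rot: [[-0.926, 0.002, 0.378], [-0.378, -0.001, -0.926], [-0.001, -1.0, 0.001]]
force: [-0.9, -0.5, -0.5]
opening: 0.996
```

>>> arm_command:
  translation:
    - [0, 0, -1]
    - [0, 0, -1]
    - [0, 0, -1]
    - [0, 0, -1]
    - [0, 0, -1]
  rotation:
    - [0, 0.488, 0]
    - [0, 0.488, 0]
    - [0, 0.488, 0]
    - [0, 0.488, 0]
    - [0, 0.488, 0]
  grip: [-1, -1, -1, -1, -1]

```text
time_s: 3.6
position: [0.4713, -0.0785, 0.2448]
tcp_rot: [[-0.992, 0.001, -0.127], [0.127, -0.002, -0.992], [-0.001, -1.0, 0.002]]
force: [0.0, -1.4, 0.5]
opening: 0.999
```

>>> arm_command:
  translation:
    - [0.22, 0, -0.82]
    - [0.22, 0, -0.82]
    - [0.22, 0, -0.82]
  rotation:
    - [0, 0, 0]
    - [0, 0, 0]
    - [0, 0, 0]
  grip: [-1, -1, -1]

```text
time_s: 3.9
position: [0.4613, -0.0087, 0.2445]
tcp_rot: [[-0.992, -0.001, -0.123], [0.123, -0.0, -0.992], [0.001, -1.0, 0.0]]
force: [0.0, -0.4, -0.1]
opening: 1.003
```

>>> arm_command:
  translation:
    - [0.22, 0, -0.82]
    - [0.22, 0, -0.82]
    - [0.22, 0, -0.82]
  rotation:
    - [0, 0, 0]
    - [0, 0, 0]
    - [0, 0, 0]
  grip: [-1, -1, -1]

```text
time_s: 4.2
position: [0.4529, 0.0583, 0.2446]
tcp_rot: [[-0.992, 0.0, -0.123], [0.123, -0.001, -0.992], [-0.0, -1.0, 0.001]]
force: [0.1, -0.6, 0.1]
opening: 0.999
```

>>> arm_command:
  translation:
    - [0.22, 0, -0.82]
    - [0.22, 0, -0.82]
    - [0.22, 0, -0.82]
  rotation:
    - [0, 0, 0]
    - [0, 0, 0]
    - [0, 0, 0]
  grip: [-1, -1, -1]

```text
time_s: 4.5
position: [0.4443, 0.1255, 0.2446]
tcp_rot: [[-0.992, 0.001, -0.124], [0.124, -0.001, -0.992], [-0.001, -1.0, 0.001]]
force: [0.2, -0.6, -0.1]
opening: 1.0
```

>>> arm_command:
  translation:
    - [0.22, 0, -0.82]
    - [0.22, 0, -0.82]
    - [0.22, 0, -0.82]
  rotation:
    - [0, 0, 0]
    - [0, 0, 0]
    - [0, 0, 0]
  grip: [-1, -1, -1]

```text
time_s: 4.8
position: [0.4355, 0.1927, 0.2446]
tcp_rot: [[-0.992, 0.001, -0.124], [0.124, -0.001, -0.992], [-0.001, -1.0, 0.0]]
force: [-0.4, -0.2, 0.5]
opening: 0.998
```

>>> arm_command:
  translation:
    - [0.22, 0, -0.82]
    - [0.22, 0, -0.82]
    - [0.22, 0, -0.82]
  rotation:
    - [0, 0, 0]
    - [0, 0, 0]
    - [0, 0, 0]
  grip: [-1, -1, -1]

```text
time_s: 5.1
position: [0.4264, 0.26, 0.2446]
tcp_rot: [[-0.992, 0.001, -0.124], [0.124, -0.0, -0.992], [-0.001, -1.0, 0.0]]
force: [-0.2, -0.0, -1.0]
opening: 1.002
```

>>> arm_command:
  translation:
    - [0.22, 0, -0.82]
    - [0.22, 0, -0.82]
    - [0.22, 0, -0.82]
    - [0.22, 0, -0.82]
  rotation:
    - [0, 0, 0]
    - [0, 0, 0]
    - [0, 0, 0]
    - [0, 0, 0]
  grip: [-1, -1, -1, -1]

```text
time_s: 5.5
position: [0.4167, 0.3257, 0.2443]
tcp_rot: [[-0.992, -0.0, -0.126], [0.126, -0.002, -0.992], [-0.0, -1.0, 0.002]]
force: [0.9, 0.2, 1.1]
opening: 1.005
```

```bash
cat >> h.py <<'E'
EX=np.array([.9923,-.1236]); EY=np.array([.1236,.9923]); SM=np.array([.578,.049])
def stopf(p): d=np.array(p[:2])-SM; return np.array([d@EX,d@EY])
def yellow():
    c=cap("scene"); d=cap("top"); return c,d
E
python3 - <<'E'
from h import *
s=st(); R=s["tcp_rot"]; print(np.round(R,3)); c=cap("scene")
d=np.array([.415,.3285,.245])-s["position"]; print("to go m, tool axes",(np.array(R).T@d).round(4))
cv2.imwrite("pics/v5.png",cv2.resize(c["image"][230:390,380:540],(640,640),interpolation=2))
E
```

```text
t 5.5 p [0.4167 0.3257 0.2443] F [0.9 0.2 1.1] M [-0.01  0.06 -0.01] op 1.005
[[-0.992 -0.    -0.126]
 [ 0.126 -0.002 -0.992]
 [-0.    -1.     0.002]]
to go m, tool axes [ 0.002  -0.0007 -0.0026]
```

View pics/v5.png

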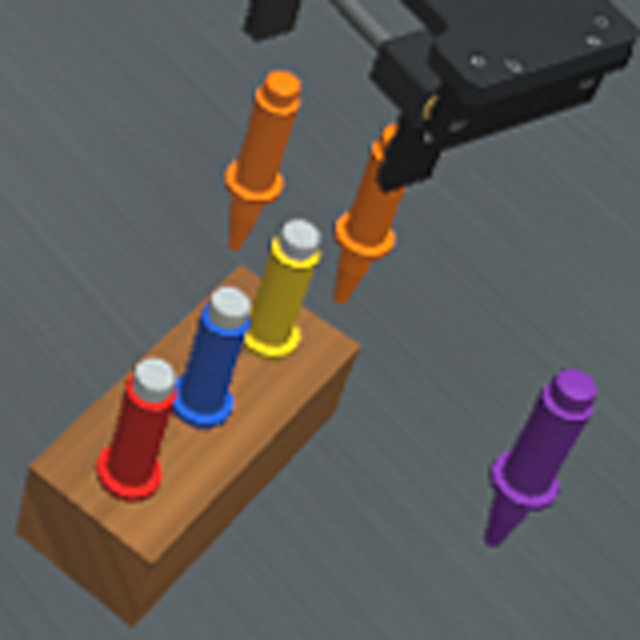

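>>> arm_command:
  translation:
    - [0.02, 0.5, -0.03]
    - [0.02, 0.93, -0.03]
    - [0.02, 0.93, -0.03]
  rotation:
    - [0, 0, 0]
    - [0, 0, 0]
    - [0, 0, 0]
  grip: [-1, -1, -1]

```text
time_s: 5.85
position: [0.4121, 0.3269, 0.1665]
tcp_rot: [[-0.992, -0.009, -0.128], [0.128, -0.005, -0.992], [0.008, -1.0, 0.006]]
force: [-0.8, 0.1, 0.7]
opening: 1.0
```

>>> arm_command:
  translation:
    - [0, 0.3, 0]
    - [0, 0.6, 0]
    - [0, 0.8, 0]
    - [0, 0.93, 0]
    - [0, 0.93, 0]
  rotation:
    - [0, 0, 0]
    - [0, 0, 0]
    - [0, 0, 0]
    - [0, 0, 0]
    - [0, 0, 0]
  grip: [-1, -1, -1, -1, -1]

```text
time_s: 6.35
position: [0.4149, 0.3295, 0.0957]
tcp_rot: [[-0.992, -0.001, -0.127], [0.127, -0.001, -0.992], [0.001, -1.0, 0.001]]
force: [0.7, -0.6, -0.7]
opening: 0.999
```

>>> arm_command:
  translation:
    - [0, 0, 0]
    - [0, 0, 0]
    - [0, 0, 0]
    - [0, 0, 0]
    - [0, 0, 0]
  rotation:
    - [0, 0, 0]
    - [0, 0, 0]
    - [0, 0, 0]
    - [0, 0, 0]
    - [0, 0, 0]
  grip: [1, 1, 1, 1, 1]

```text
time_s: 6.85
position: [0.4147, 0.3304, 0.0961]
tcp_rot: [[-0.992, 0.001, -0.126], [0.126, 0.0, -0.992], [-0.001, -1.0, -0.0]]
force: [-1.5, -0.1, 0.0]
opening: 0.634
```

>>> arm_command:
  translation:
    - [0, 0, 0]
    - [0, 0, 0]
    - [0, 0, 0]
  rotation:
    - [0, 0, 0]
    - [0, 0, 0]
    - [0, 0, 0]
  grip: [1, 1, 1]

```text
time_s: 7.15
position: [0.4145, 0.3303, 0.0957]
tcp_rot: [[-0.992, -0.0, -0.126], [0.126, -0.0, -0.992], [0.0, -1.0, 0.0]]
force: [-1.1, -0.7, -0.2]
opening: 0.359
```

>>> arm_command:
  translation:
    - [0, 0, 0]
    - [0, 0, 0]
    - [0, 0, 0]
    - [0, 0, 0]
    - [0, 0, 0]
  rotation:
    - [0, 0, 0]
    - [0, 0, 0]
    - [0, 0, 0]
    - [0, 0, 0]
    - [0, 0, 0]
  grip: [1, 1, 1, 1, 1]

```text
time_s: 7.65
position: [0.4145, 0.3301, 0.0957]
tcp_rot: [[-0.992, -0.0, -0.126], [0.126, -0.0, -0.992], [0.0, -1.0, 0.0]]
force: [0.1, -0.7, -0.8]
opening: 0.247
```

>>> arm_command:
  translation:
    - [0, -0.1, 0]
    - [0, -0.4, 0]
    - [0, -0.8, 0]
    - [0, -1, 0]
    - [0, -1, 0]
  rotation:
    - [0, 0, 0]
    - [0, 0, 0]
    - [0, 0, 0]
    - [0, 0, 0]
    - [0, 0, 0]
  grip: [1, 1, 1, 1, 1]

```text
time_s: 8.15
position: [0.416, 0.3311, 0.1784]
tcp_rot: [[-0.992, 0.005, -0.126], [0.126, 0.003, -0.992], [-0.005, -1.0, -0.003]]
force: [0.1, 0.3, -3.5]
opening: 0.245
```

>>> arm_command:
  translation:
    - [0, -0.1, 0]
    - [0, -0.1, 0]
  rotation:
    - [0, 0, 0]
    - [0, 0, 0]
  grip: [1, 1]

```text
time_s: 8.35
position: [0.4143, 0.3301, 0.1837]
tcp_rot: [[-0.992, -0.0, -0.126], [0.126, -0.0, -0.992], [0.0, -1.0, 0.0]]
force: [-0.2, 1.0, -2.1]
opening: 0.245
```

```bash
python3 - <<'E'
from h import *
s=st(); R=np.array(s["tcp_rot"]); c=cap("scene")
p=np.array(s["position"]); tip=p+R[:,1]*(.003+.084); print("tip est",tip.round(4),proj(c,[tip]))
for r in models.spot_point("scene","drift_tip")[:3]: print(r["conf"],np.array(r["point"])*[640,480])
ph=np.array([.5045,.0563,tip[2]]); print("to plate hole, tool",(R.T@(ph-tip)).round(4))
cv2.imwrite("pics/v6.png",cv2.resize(c["image"][210:370,380:540],(640,640),interpolation=2))
E
```

```text
t 8.35 p [0.4143 0.3301 0.1837] F [-0.2  1.  -2.1] M [-0.01  0.02  0.03] op 0.245
tip est [0.4143 0.3301 0.0967] [[450.82263577 302.26551085]]
0.86 [440.192 291.12 ]
0.77 [464.192 303.12 ]
0.75 [361.408 229.488]
to plate hole, tool [-0.124   0.      0.2603]
```

View pics/v6.png

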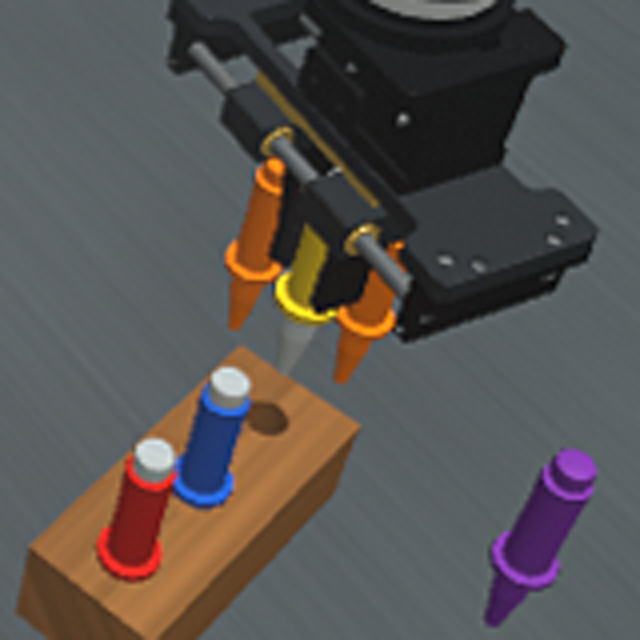

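>>> arm_command:
  translation:
    - [-0.2, 0, 0.4]
    - [-0.3875, 0, 0.8125]
    - [-0.3875, 0, 0.8125]
  rotation:
    - [0, 0, 0]
    - [0, 0, 0]
    - [0, 0, 0]
  grip: [1, 1, 1]

```text
time_s: 8.75
position: [0.4377, 0.2587, 0.1827]
tcp_rot: [[-0.992, -0.002, -0.129], [0.129, -0.002, -0.992], [0.002, -1.0, 0.002]]
force: [-0.0, -0.2, -2.5]
opening: 0.242
```

>>> arm_command:
  translation:
    - [-0.2, 0, 0.4]
    - [-0.3875, 0, 0.8125]
    - [-0.3875, 0, 0.8125]
  rotation:
    - [0, 0, 0]
    - [0, 0, 0]
    - [0, 0, 0]
  grip: [1, 1, 1]

```text
time_s: 9.05
position: [0.4609, 0.1908, 0.1831]
tcp_rot: [[-0.992, -0.0, -0.13], [0.13, -0.001, -0.992], [0.0, -1.0, 0.001]]
force: [0.3, 0.2, -2.8]
opening: 0.248
```

>>> arm_command:
  translation:
    - [-0.2, 0, 0.4]
    - [-0.3875, 0, 0.8125]
    - [-0.3875, 0, 0.8125]
  rotation:
    - [0, 0, 0]
    - [0, 0, 0]
    - [0, 0, 0]
  grip: [1, 1, 1]

```text
time_s: 9.35
position: [0.484, 0.1228, 0.1834]
tcp_rot: [[-0.992, 0.001, -0.13], [0.13, -0.001, -0.992], [-0.001, -1.0, 0.001]]
force: [0.8, 1.5, -1.7]
opening: 0.246
```

>>> arm_command:
  translation:
    - [-0.2, 0, 0.4]
    - [-0.3, 0, 0.7]
    - [-0.3875, 0, 0.8125]
    - [-0.3875, 0, 0.8125]
    - [-0.3875, 0, 0.8125]
  rotation:
    - [0, 0, 0]
    - [0, 0, 0]
    - [0, 0, 0]
    - [0, 0, 0]
    - [0, 0, 0]
  grip: [1, 1, 1, 1, 1]

```text
time_s: 9.85
position: [0.5042, 0.0579, 0.1834]
tcp_rot: [[-0.992, -0.001, -0.126], [0.126, 0.001, -0.992], [0.002, -1.0, -0.001]]
force: [0.1, -0.1, -2.4]
opening: 0.253
```

```bash
python3 - <<'E'
from h import *
s=st(); R=np.array(s["tcp_rot"]); p=np.array(s["position"]); tip=p+R[:,1]*.087; print("tip",tip.round(4))
c=cap("scene"); print("tip px",proj(c,[tip]),"tip lowered",proj(c,[tip*[1,1,0]+[0,0,.068]]),"hole px",proj(c,[[.5045,.0563,.068]]))
for r in models.spot_point("scene","plate_hole")[:2]:
    px=np.array(r["point"])*[640,480]; print("hole net",r["conf"],px,atz(c,px,.068))
x,y=proj(c,[tip])[0].astype(int); cv2.imwrite("pics/v7.png",cv2.resize(c["image"][200:280,290:390],(800,640),interpolation=2))
E
```

```text
t 9.85 p [0.5042 0.0579 0.1834] F [ 0.1 -0.1 -2.4] M [0.06 0.01 0.01] op 0.253
tip [0.5041 0.058  0.0964]
tip px [[336.58787494 232.60850899]] tip lowered [[336.15356105 241.77703128]] hole px [[335.62570629 241.38171538]]
hole net 0.57 [337.408 241.008] [0.50035709 0.05722364 0.068     ]
```

View pics/v7.png

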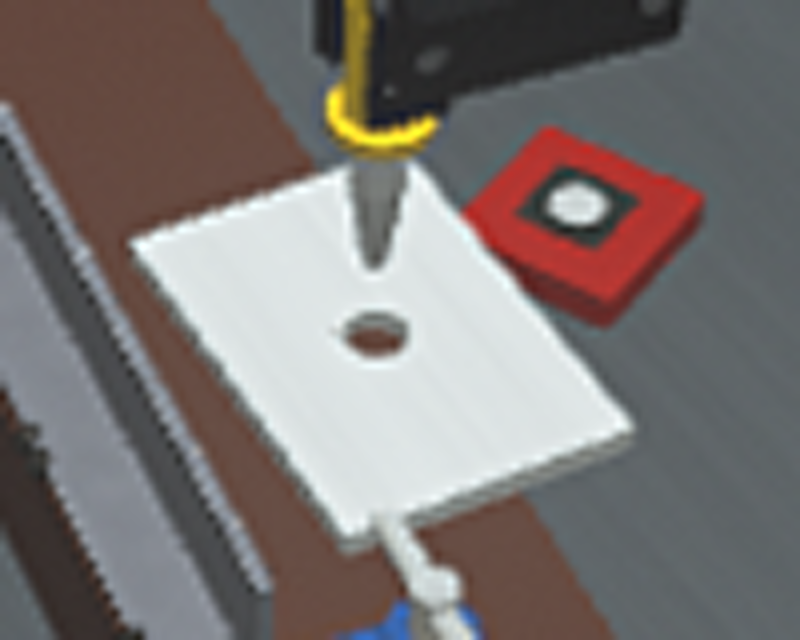

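>>> arm_command:
  translation:
    - [0, 0.15, 0]
    - [0, 0.3, 0]
    - [0, 0.4, 0]
    - [0, 0.43, 0]
    - [0, 0.43, 0]
  rotation:
    - [0, 0, 0]
    - [0, 0, 0]
    - [0, 0, 0]
    - [0, 0, 0]
    - [0, 0, 0]
  grip: [1, 1, 1, 1, 1]

```text
time_s: 10.45
position: [0.5044, 0.0568, 0.1485]
tcp_rot: [[-0.992, -0.002, -0.126], [0.126, 0.0, -0.992], [0.002, -1.0, -0.0]]
force: [1.1, -0.2, -3.3]
opening: 0.246
```

>>> arm_command:
  translation:
    - [0, 0.03, 0]
    - [0, 0.03, 0]
    - [0, 0.03, 0]
  rotation:
    - [0, 0, 0]
    - [0, 0, 0]
    - [0, 0, 0]
  grip: [1, 1, 1]

```text
time_s: 10.75
position: [0.5052, 0.0566, 0.1476]
tcp_rot: [[-0.992, 0.001, -0.126], [0.126, -0.0, -0.992], [-0.001, -1.0, -0.0]]
force: [-0.5, 0.7, 1.4]
opening: 0.246
```

>>> arm_command:
  translation:
    - [-0.08, 0, 0]
    - [-0.16, 0, 0]
    - [-0.24, 0, 0]
    - [-0.3, 0, 0]
    - [-0.35, 0, 0]
  rotation:
    - [0, 0, 0]
    - [0, 0, 0]
    - [0, 0, 0]
    - [0, 0, 0]
    - [0, 0, 0]
  grip: [1, 1, 1, 1, 1]

```text
time_s: 11.25
position: [0.5295, 0.0536, 0.147]
tcp_rot: [[-0.992, -0.008, -0.126], [0.126, 0.001, -0.992], [0.008, -1.0, 0.0]]
force: [-5.7, 1.3, 5.1]
opening: 0.244
```

>>> arm_command:
  translation:
    - [-0.02, 0, 0]
    - [-0.04, 0, 0]
    - [-0.06, 0, 0]
    - [-0.08, 0, 0]
    - [-0.08, 0, 0]
  rotation:
    - [0, 0, 0]
    - [0, 0, 0]
    - [0, 0, 0]
    - [0, 0, 0]
    - [0, 0, 0]
  grip: [1, 1, 1, 1, 1]

```text
time_s: 11.75
position: [0.5361, 0.0528, 0.147]
tcp_rot: [[-0.992, -0.007, -0.126], [0.126, 0.001, -0.992], [0.007, -1.0, 0.0]]
force: [-5.2, 0.7, 7.2]
opening: 0.244
```

```bash
cat >> h.py <<'E'
def report(pic=None):
    s=st(); R=np.array(s["tcp_rot"]); p=np.array(s["position"]); tip=p+R[:,1]*.087
    print("tip",tip.round(4),"stopframe",stopf(tip).round(4),"F stop",np.round([np.dot(s["force"][:2],EX),np.dot(s["force"][:2],EY),s["force"][2]],1))
    c=cap("top"); hsv=cv2.cvtColor(c["image"],cv2.COLOR_BGR2HSV)
    if pic: 
        d=cap("scene"); cv2.imwrite(pic,cv2.resize(d["image"][200:290,270:390],(800,600),interpolation=2))
    return c,s
E
python3 -c "
from h import *
report('pics/v8.png')"
```

```text
t 11.75 p [0.5361 0.0528 0.147 ] F [-5.2  0.7  7.2] M [ 0.17  1.35 -0.03] op 0.244
tip [0.5354 0.0529 0.06  ] stopframe [-0.0427 -0.0014] F stop [-5.2  0.   7.2]
```

View pics/v8.png

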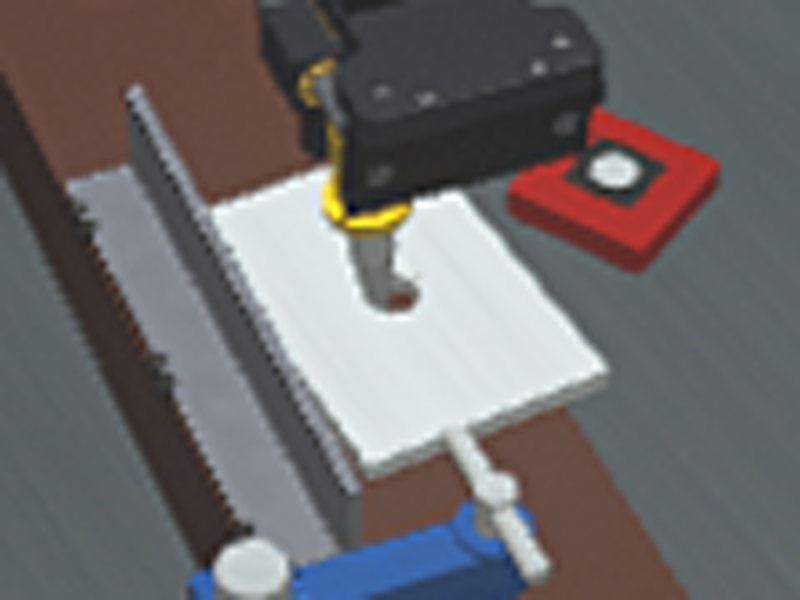

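>>> arm_command:
  translation:
    - [-0.03, 0, 0]
    - [-0.05, 0, 0]
    - [-0.07, 0, 0]
    - [-0.07, 0, 0]
  rotation:
    - [0, 0, 0]
    - [0, 0, 0]
    - [0, 0, 0]
    - [0, 0, 0]
  grip: [1, 1, 1, 1]

```text
time_s: 12.25
position: [0.5413, 0.0521, 0.1468]
tcp_rot: [[-0.992, -0.008, -0.126], [0.126, 0.001, -0.992], [0.008, -1.0, 0.0]]
force: [-5.5, 1.8, 5.7]
opening: 0.248
```

```bash
cat >> h.py <<'E'
def plate(c):
    # +x edge of plate vs stop: plate's visible white blob
    hsv=cv2.cvtColor(c["image"],cv2.COLOR_BGR2HSV)
    m=cv2.inRange(hsv,(0,0,190),(180,40,255)); k=np.zeros_like(m); k[220:300,240:350]=m[220:300,240:350]
    b=max(cv2.findContours(k,0,2)[0],key=cv2.contourArea); pts=np.array([atz(c,p,.068)[:2] for p in b.reshape(-1,2)])
    sp=np.array([stopf(p) for p in pts]); print("plate blob stop-frame x",sp[:,0].min().round(4),sp[:,0].max().round(4),"y",sp[:,1].min().round(4),sp[:,1].max().round(4))
    r=cv2.minAreaRect(sp.astype(np.float32)*1000); print("rect",np.round(r[0],1),np.round(r[1],1),round(r[2],2))
E
python3 -c "
from h import *
c,s=report(); plate(c)"
```

```text
t 12.25 p [0.5413 0.0521 0.1468] F [-5.5  1.8  5.7] M [ 0.23  1.4  -0.04] op 0.248
tip [0.5406 0.0522 0.0598] stopframe [-0.0375 -0.0014] F stop [-5.7  1.1  5.7]
plate blob stop-frame x -0.0137 -0.0074 y 0.1258 0.1496
rect [-10.6 137.7] [ 6.2 23.8] 0.55
```

>>> arm_command:
  translation:
    - [-0.02, 0, 0]
    - [-0.04, 0, 0]
    - [-0.06, 0, 0]
    - [-0.06, 0, 0]
  rotation:
    - [0, 0, 0]
    - [0, 0, 0]
    - [0, 0, 0]
    - [0, 0, 0]
  grip: [1, 1, 1, 1]

```text
time_s: 12.7
position: [0.5457, 0.0517, 0.1466]
tcp_rot: [[-0.992, -0.009, -0.126], [0.126, 0.001, -0.992], [0.009, -1.0, -0.0]]
force: [-5.6, 1.7, 4.7]
opening: 0.245
```

```bash
python3 -c "
from h import *
c,s=report('pics/v9.png')"
```

```text
t 12.7 p [0.5457 0.0517 0.1466] F [-5.6  1.7  4.7] M [0.37 1.36 0.1 ] op 0.245
tip [0.545  0.0518 0.0596] stopframe [-0.0331 -0.0013] F stop [-5.8  1.   4.7]
```

View pics/v9.png

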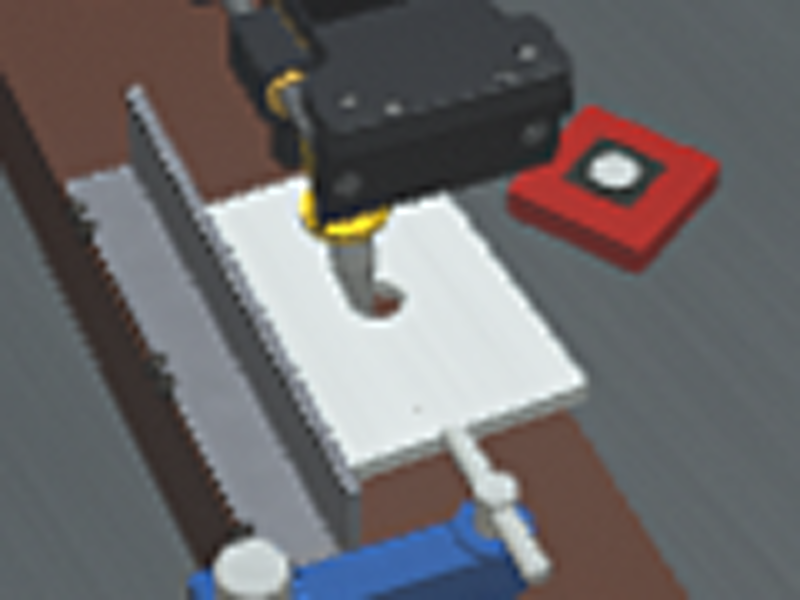

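```bash
python3 -c "
from h import *
c=cap('scene')
for n,p,z in (('FL',(585,382),.068),('BL',(357,465),.068),('BR',(210,208),.068),('FR',(448,192),.068),('tip',(374,314),.060),('shanktop',(352,238),.11),('holeF',(403,290),.068)):
    w=atz(c,(270+p[0]/6.667,200+p[1]/6.667),z); print(n,w.round(4),(stopf(w)*1000).round(1))
"
```

```text
FL [0.488  0.1223 0.068 ] [-98.4  61.6]
BL [0.5713 0.1176 0.068 ] [-15.1  67.3]
BR [ 0.556  -0.0109  0.068 ] [-14.4 -62.2]
FR [0.4797 0.0222 0.068 ] [-94.2 -38.7]
tip [0.5283 0.0548 0.06  ] [-50.   -0.4]
shanktop [0.543 0.064 0.11 ] [-36.6  10.5]
holeF [0.5182 0.0565 0.068 ] [-60.3   0. ]
```

>>> arm_command:
  translation:
    - [0, -0.04, 0]
    - [0.07, -0.04, 0]
    - [0.14, -0.04, 0]
    - [0.2, -0.04, 0]
    - [0.2, -0.04, 0]
  rotation:
    - [0, 0, 0]
    - [0, 0, 0.065]
    - [0, 0, 0.13]
    - [0, 0, 0.19]
    - [0, 0, 0.19]
  grip: [1, 1, 1, 1, 1]

```text
time_s: 13.35
position: [0.5307, 0.0535, 0.1496]
tcp_rot: [[-0.973, 0.193, -0.126], [0.123, -0.024, -0.992], [-0.194, -0.981, 0.0]]
force: [0.4, 0.6, -3.0]
opening: 0.246
```

```bash
python3 -c "
from h import *
c,s=report('pics/v10.png'); print(np.round(s['tcp_rot'],3))
c=cap('scene')
"
```

```text
t 13.35 p [0.5307 0.0535 0.1496] F [ 0.4  0.6 -3. ] M [ 0.05  0.31 -0.03] op 0.246
tip [0.5474 0.0514 0.0643] stopframe [-0.0307 -0.0014] F stop [ 0.3  0.6 -3. ]
[[-0.973  0.193 -0.126]
 [ 0.123 -0.024 -0.992]
 [-0.194 -0.981  0.   ]]
```

View pics/v10.png

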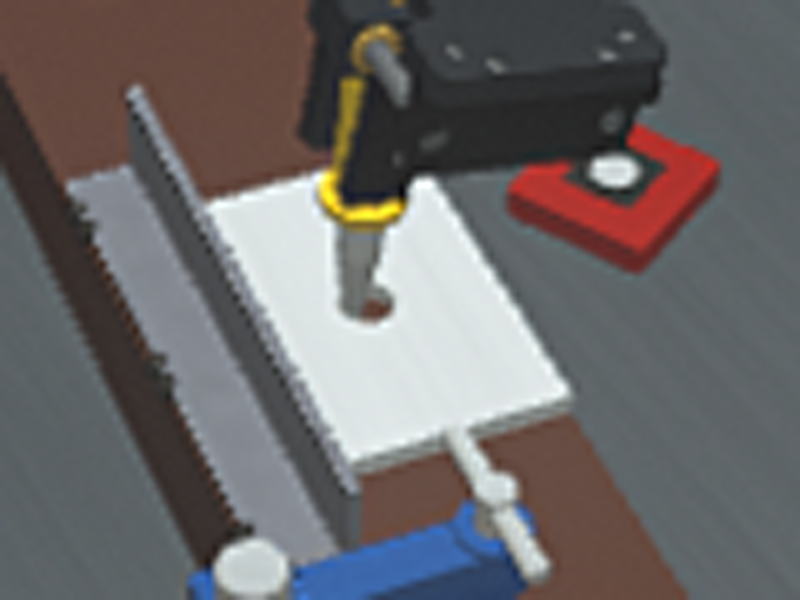

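```bash
cat > cor.py <<'E'
from h import *
import sys
# refine plate's front edge in scene: sample white->brown transitions
c=cap('scene')
def pt(p,z): return (stopf(atz(c,(270+p[0]/6.667,200+p[1]/6.667),z))*1000).round(1)
for a in sys.argv[1:]:
    x,y,z=map(float,a.split(',')); print(a,pt((x,y),z))
# front edge scan: stop-frame rays at several y, find where white ends going -x
g=cv2.cvtColor(c['image'],cv2.COLOR_BGR2HSV)
E=[]
for yy in np.arange(-60,75,5.):
    prof=[]
    xs=np.arange(-60,-125,-.5)
    P=[np.append(SM+EX*x/1000+EY*yy/1000,.068) for x in xs]
    uv=proj(c,P).astype(np.float32)
    v=cv2.remap(c['image'],uv[:,0].reshape(1,-1),uv[:,1].reshape(1,-1),cv2.INTER_LINEAR)[0].astype(int)
    w=v.min(1)  # white -> high min
    i=[k for k in range(len(w)-1) if w[k]>=160>w[k+1]]
    if i: E.append((yy,xs[i[-1]]))
print(E)
E
python3 cor.py 572,396,.068 358,315,.06 360,222,.116
```

```text
572,396,.068 [-91.7  65.7]
358,315,.06 [-44.8  -2. ]
360,222,.116 [-39.4  10.4]
[(np.float64(-50.0), np.float64(-88.5)), (np.float64(-45.0), np.float64(-91.5)), (np.float64(-40.0), np.float64(-92.0)), (np.float64(-35.0), np.float64(-91.5)), (np.float64(-30.0), np.float64(-92.0)), (np.float64(-25.0), np.float64(-92.0)), (np.float64(-20.0), np.float64(-91.5)), (np.float64(-15.0), np.float64(-91.5)), (np.float64(-10.0), np.float64(-92.0)), (np.float64(-5.0), np.float64(-91.0)), (np.float64(0.0), np.float64(-92.0)), (np.float64(5.0), np.float64(-91.5)), (np.float64(10.0), np.float64(-92.0)), (np.float64(15.0), np.float64(-91.5)), (np.float64(20.0), np.float64(-92.0)), (np.float64(25.0), np.float64(-91.5)), (np.float64(30.0), np.float64(-91.5)), (np.float64(35.0), np.float64(-91.5)), (np.float64(40.0), np.float64(-91.5)), (np.float64(45.0), np.float64(-91.0)), (np.float64(50.0), np.float64(-91.5)), (np.float64(55.0), np.float64(-91.0)), (np.float64(60.0), np.float64(-91.5))]
```

>>> arm_command:
  translation:
    - [-0.012, 0.0024, 0]
    - [-0.025, 0.005, 0]
    - [-0.037, 0.007, 0]
    - [-0.037, 0.007, 0]
  rotation:
    - [0, 0, 0]
    - [0, 0, 0]
    - [0, 0, 0]
    - [0, 0, 0]
  grip: [1, 1, 1, 1]

```text
time_s: 13.95
position: [0.535, 0.0529, 0.1497]
tcp_rot: [[-0.973, 0.192, -0.126], [0.124, -0.024, -0.992], [-0.194, -0.981, -0.0]]
force: [-5.0, 2.2, 1.1]
opening: 0.246
```

```bash
sed -i 's/^print(E)/E=np.array(E); q=E[(E[:,0]>-42)]; print("edge fit x at y0, slope",np.polyfit(q[:,0],q[:,1],1)[::-1].round(4),"resid",np.ptp(q[:,1]))/' cor.py; python3 cor.py; python3 -c "
from h import *
report()"
```

```text
edge fit x at y0, slope [-9.15003e+01  2.37000e-02] resid 9.0
t 14.0 p [0.535  0.053  0.1497] F [-5.6  1.3  1.2] M [ 0.4   1.31 -0.02] op 0.248
tip [0.5517 0.0508 0.0643] stopframe [-0.0263 -0.0014] F stop [-5.7  0.6  1.2]
```

>>> arm_command:
  translation:
    - [0.02, 0.02, 0]
    - [0.032, 0.032, 0]
    - [0.032, 0.032, 0]
  rotation:
    - [0, 0, 0]
    - [0, 0, 0]
    - [0, 0, 0]
  grip: [1, 1, 1]

```text
time_s: 14.35
position: [0.5344, 0.0531, 0.1477]
tcp_rot: [[-0.972, 0.196, -0.126], [0.123, -0.025, -0.992], [-0.198, -0.98, -0.0]]
force: [-4.6, 1.2, 4.8]
opening: 0.245
```

>>> arm_command:
  translation:
    - [0.002, 0.012, 0]
    - [0.002, 0.012, 0]
  rotation:
    - [0, 0, 0]
    - [0, 0, 0]
  grip: [1, 1]

```text
time_s: 14.55
position: [0.5349, 0.053, 0.1476]
tcp_rot: [[-0.972, 0.198, -0.126], [0.123, -0.025, -0.992], [-0.199, -0.98, -0.0]]
force: [-6.2, 1.4, 11.1]
opening: 0.245
```

>>> arm_command:
  translation:
    - [0, -0.006, -0.03]
    - [0, -0.006, -0.06]
    - [0, -0.006, -0.09]
    - [0, -0.006, -0.12]
    - [0, -0.006, -0.15]
  rotation:
    - [0, 0, 0]
    - [0, 0, 0]
    - [0, 0, 0]
    - [0, 0, 0]
    - [0, 0, 0]
  grip: [1, 1, 1, 1, 1]

```text
time_s: 15.05
position: [0.5364, 0.0628, 0.1476]
tcp_rot: [[-0.973, 0.197, -0.123], [0.12, -0.029, -0.992], [-0.199, -0.98, 0.004]]
force: [-5.5, -7.5, 6.8]
opening: 0.247
```

```bash
python3 cor.py; python3 -c "
from h import *
report()"
```

```text
edge fit x at y0, slope [-9.16303e+01  5.30000e-03] resid 1.5
t 15.1 p [0.5365 0.0631 0.1476] F [-6.2 -5.5  6.6] M [-1.43  1.25 -0.26] op 0.243
tip [0.5536 0.0607 0.0624] stopframe [-0.0256  0.0086] F stop [-5.4 -6.2  6.6]
```

>>> arm_command:
  translation:
    - [0, 0, -0.035]
    - [0, 0, -0.07]
    - [0, 0, -0.105]
    - [0, 0, -0.14]
    - [0, 0, -0.175]
  rotation:
    - [0, 0, 0]
    - [0, 0, 0]
    - [0, 0, 0]
    - [0, 0, 0]
    - [0, 0, 0]
  grip: [1, 1, 1, 1, 1]

```text
time_s: 15.65
position: [0.5382, 0.0766, 0.1476]
tcp_rot: [[-0.973, 0.197, -0.124], [0.12, -0.029, -0.992], [-0.199, -0.98, 0.004]]
force: [-5.4, -7.7, 6.6]
opening: 0.247
```

>>> arm_command:
  translation:
    - [0, 0, -0.035]
    - [0, 0, -0.07]
    - [0, 0, -0.105]
    - [0, 0, -0.14]
    - [0, 0, -0.175]
  rotation:
    - [0, 0, 0]
    - [0, 0, 0]
    - [0, 0, 0]
    - [0, 0, 0]
    - [0, 0, 0]
  grip: [1, 1, 1, 1, 1]

```text
time_s: 16.15
position: [0.5399, 0.0906, 0.1476]
tcp_rot: [[-0.973, 0.197, -0.124], [0.12, -0.029, -0.992], [-0.199, -0.98, 0.004]]
force: [-4.9, -8.3, 5.9]
opening: 0.247
```

```bash
python3 cor.py; python3 -c "
from h import *
report()"
```

```text
edge fit x at y0, slope [-83.8148  -0.1777] resid 30.5
t 16.2 p [0.54   0.091  0.1476] F [-5.9 -5.   6.2] M [-1.41  1.12 -0.22] op 0.239
tip [0.5571 0.0886 0.0623] stopframe [-0.0256  0.0367] F stop [-5.3 -5.7  6.2]
```

>>> arm_command:
  translation:
    - [0.02, -0.004, -0.03]
    - [0.02, -0.004, -0.06]
    - [0.02, -0.004, -0.06]
  rotation:
    - [0, 0, 0]
    - [0, 0, 0]
    - [0, 0, 0]
  grip: [1, 1, 1]

```text
time_s: 16.55
position: [0.5401, 0.0964, 0.1477]
tcp_rot: [[-0.972, 0.2, -0.124], [0.122, -0.027, -0.992], [-0.201, -0.979, 0.002]]
force: [-3.0, -4.4, 4.7]
opening: 0.248
```

```bash
python3 -c "
from h import *
report('pics/v11.png')"
```

```text
t 16.55 p [0.5401 0.0964 0.1477] F [-3.  -4.4  4.7] M [-1.    0.72 -0.14] op 0.248
tip [0.5574 0.0941 0.0624] stopframe [-0.026   0.0422] F stop [-2.4 -4.8  4.7]
```

View pics/v11.png

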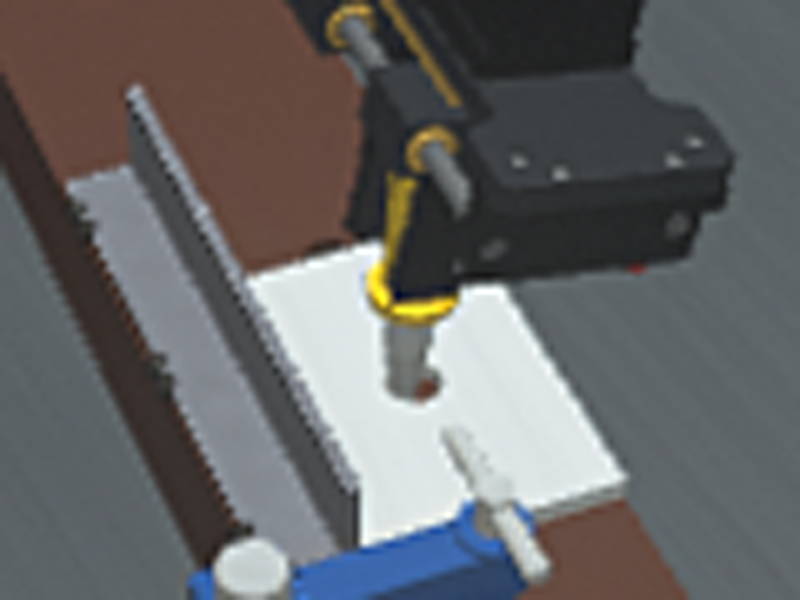

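```bash
python3 cor.py 325,245,.06 300,247,.06 345,243,.06 325,240,.06; python3 -c "
from h import *
c=cap('scene'); g=cv2.cvtColor(c['image'],cv2.COLOR_BGR2GRAY)
ys=np.arange(-60,-5,2.)
for x in(-54,-50,-47,-45,-43,-40,-36):
    uv=proj(c,[np.append(SM+EX*x/1000+EY*y/1000,.06) for y in ys]).astype(np.float32)
    print(x,cv2.remap(g,uv[:,:1].T,uv[:,1:].T,1)[0])
print(ys)
"
```

```text
325,245,.06 [-47.5 -37.8]
300,247,.06 [-39.1 -40.1]
345,243,.06 [-54.3 -36.1]
325,240,.06 [-48.5 -40.1]
edge fit x at y0, slope [-78.0886  -0.294 ] resid 32.0
-54 [ 81  81  81  81  82  83  83  84  79  79  76  73 120 167 218 233 228 226
 224 207 198 211 216 209 206 206 190 190]
-50 [ 81  81  81  81  81  82  82  82  80  69  51  67 104 187 243 235 229 228
 227 228 229 228 219 212 208 190 170 167]
-47 [ 81  81  81  81  81  81  82  81  78  65  55  65 113 191 228 235 231 228
 228 228 228 228 229 230 231 231 234 236]
-45 [ 81  81  81  81  81  82  82  82  77  64  56  55 112 179 221 236 230 228
 227 227 227 228 228 228 228 229 229 230]
-43 [ 81  82  82  82  82  82  82  82  80  71  56  61 113 176 232 237 230 229
 228 228 228 228 228 228 228 228 227 228]
-40 [ 81  81  81  81  81  81  81  81  82  77  64  78 116 198 244 237 231 229
 229 228 228 229 228 228 228 228 228 228]
-36 [ 81  81  80  81  82  83  83  82  81  80  81  86 128 175 216 235 230 228
 227 227 228 227 228 227 227 227 227 227]
[-60. -58. -56. -54. -52. -50. -48. -46. -44. -42. -40. -38. -36. -34.
 -32. -30. -28. -26. -24. -22. -20. -18. -16. -14. -12. -10.  -8.  -6.]
```

>>> arm_command:
  translation:
    - [0, -0.006, 0.07]
    - [0, -0.006, 0.16]
    - [0, -0.006, 0.24]
    - [0, -0.006, 0.32]
    - [0, -0.006, 0.4]
  rotation:
    - [0, 0, 0]
    - [0, 0, 0]
    - [0, 0, 0]
    - [0, 0, 0]
    - [0, 0, 0]
  grip: [1, 1, 1, 1, 1]

```text
time_s: 17.25
position: [0.5351, 0.0655, 0.1477]
tcp_rot: [[-0.972, 0.198, -0.126], [0.124, -0.025, -0.992], [-0.2, -0.98, -0.001]]
force: [-0.6, 4.1, 4.0]
opening: 0.244
```

>>> arm_command:
  translation:
    - [0, 0, 0.08]
    - [0, 0, 0.16]
    - [0, 0, 0.24]
    - [0, 0, 0.32]
    - [0, 0, 0.38]
  rotation:
    - [0, 0, 0]
    - [0, 0, 0]
    - [0, 0, 0]
    - [0, 0, 0]
    - [0, 0, 0]
  grip: [1, 1, 1, 1, 1]

```text
time_s: 17.75
position: [0.531, 0.0351, 0.1476]
tcp_rot: [[-0.972, 0.198, -0.127], [0.124, -0.025, -0.992], [-0.199, -0.98, -0.0]]
force: [-0.0, 5.5, 5.4]
opening: 0.25
```

```bash
python3 cor.py; python3 -c "
from h import *
report()"
```

```text
edge fit x at y0, slope [-9.1623e+01  4.7000e-03] resid 1.0
t 17.8 p [0.531  0.0344 0.1476] F [-0.7  1.5  4.9] M [0.61 0.03 0.09] op 0.25
tip [0.5482 0.0322 0.0623] stopframe [-0.0275 -0.0204] F stop [-0.9  1.4  4.9]
```

>>> arm_command:
  translation:
    - [0.002, 0.012, 0.03]
    - [0.002, 0.012, 0.06]
    - [0.002, 0.012, 0.09]
    - [0.002, 0.012, 0.12]
    - [0.002, 0.012, 0.15]
  rotation:
    - [0, 0, 0]
    - [0, 0, 0]
    - [0, 0, 0]
    - [0, 0, 0]
    - [0, 0, 0]
  grip: [1, 1, 1, 1, 1]

```text
time_s: 18.35
position: [0.5281, 0.0232, 0.1454]
tcp_rot: [[-0.973, 0.194, -0.126], [0.123, -0.025, -0.992], [-0.196, -0.981, 0.001]]
force: [-0.1, 2.0, -1.8]
opening: 0.243
```

```bash
python3 cor.py; python3 -c "
from h import *
report()"
```

```text
edge fit x at y0, slope [-9.16125e+01  5.00000e-03] resid 1.0
t 18.4 p [0.5281 0.0229 0.1454] F [-0.9  1.1 -1.6] M [0.34 0.35 0.  ] op 0.245
tip [0.545  0.0207 0.0601] stopframe [-0.0293 -0.0322] F stop [-1.   1.  -1.6]
```

>>> arm_command:
  translation:
    - [0.006, 0.03, 0.01]
    - [0.012, 0.06, 0.01]
    - [0.018, 0.09, 0.01]
    - [0.024, 0.123, 0.01]
    - [0.024, 0.123, 0.01]
  rotation:
    - [0, 0, 0]
    - [0, 0, 0]
    - [0, 0, 0]
    - [0, 0, 0]
    - [0, 0, 0]
  grip: [1, 1, 1, 1, 1]

```text
time_s: 18.95
position: [0.5283, 0.023, 0.1354]
tcp_rot: [[-0.973, 0.194, -0.125], [0.123, -0.025, -0.992], [-0.196, -0.981, 0.0]]
force: [-1.2, 1.9, -2.1]
opening: 0.246
```

```bash
python3 cor.py; python3 -c "
from h import *
report()"
```

```text
edge fit x at y0, slope [-9.14654e+01  1.38000e-02] resid 3.0
t 19.0 p [0.5284 0.0229 0.1355] F [-1.4  1.5 -2.6] M [0.4  0.43 0.03] op 0.245
tip [0.5453 0.0207 0.0502] stopframe [-0.029  -0.0321] F stop [-1.6  1.3 -2.6]
```

>>> arm_command:
  translation:
    - [0.006, 0.03, 0]
    - [0.012, 0.06, 0]
    - [0.018, 0.09, 0]
    - [0.024, 0.123, 0]
    - [0.024, 0.123, 0]
  rotation:
    - [0, 0, 0]
    - [0, 0, 0]
    - [0, 0, 0]
    - [0, 0, 0]
    - [0, 0, 0]
  grip: [1, 1, 1, 1, 1]

```text
time_s: 19.55
position: [0.5284, 0.0232, 0.1257]
tcp_rot: [[-0.973, 0.195, -0.125], [0.123, -0.025, -0.992], [-0.196, -0.981, 0.0]]
force: [-2.2, 1.0, -2.6]
opening: 0.246
```

```bash
python3 cor.py; python3 -c "
from h import *
report()"
```

```text
edge fit x at y0, slope [-9.16298e+01  7.00000e-04] resid 1.0
t 19.6 p [0.5284 0.0231 0.1257] F [-1.6  1.9 -2. ] M [0.5  0.63 0.04] op 0.248
tip [0.5454 0.0209 0.0404] stopframe [-0.0289 -0.0319] F stop [-1.8  1.7 -2. ]
```

>>> arm_command:
  translation:
    - [0.006, 0.03, 0]
    - [0.012, 0.06, 0]
    - [0.018, 0.09, 0]
    - [0.024, 0.123, 0]
    - [0.024, 0.123, 0]
  rotation:
    - [0, 0, 0]
    - [0, 0, 0]
    - [0, 0, 0]
    - [0, 0, 0]
    - [0, 0, 0]
  grip: [1, 1, 1, 1, 1]

```text
time_s: 20.15
position: [0.5287, 0.023, 0.1155]
tcp_rot: [[-0.973, 0.195, -0.126], [0.123, -0.025, -0.992], [-0.197, -0.98, 0.0]]
force: [-2.3, 2.8, -3.6]
opening: 0.246
```

```bash
python3 cor.py; python3 -c "
from h import *
report()"
```

```text
edge fit x at y0, slope [-9.16542e+01  2.50000e-03] resid 1.0
t 20.2 p [0.5287 0.0229 0.1156] F [-2.1  3.2 -4.6] M [0.61 0.64 0.06] op 0.245
tip [0.5457 0.0207 0.0303] stopframe [-0.0286 -0.032 ] F stop [-2.5  2.9 -4.6]
```

>>> arm_command:
  translation:
    - [0.006, 0.03, 0]
    - [0.012, 0.06, 0]
    - [0.018, 0.09, 0]
    - [0.024, 0.123, 0]
    - [0.026, 0.135, 0]
  rotation:
    - [0, 0, 0]
    - [0, 0, 0]
    - [0, 0, 0]
    - [0, 0, 0]
    - [0, 0, 0]
  grip: [1, 1, 1, 1, 1]

```text
time_s: 20.75
position: [0.5294, 0.0229, 0.106]
tcp_rot: [[-0.972, 0.197, -0.126], [0.123, -0.025, -0.992], [-0.199, -0.98, 0.0]]
force: [-6.3, 3.0, 17.7]
opening: 0.247
```

```bash
python3 cor.py; python3 -c "
from h import *
report()"
```

```text
edge fit x at y0, slope [-9.11538e+01 -4.07000e-02] resid 6.5
t 20.8 p [0.5294 0.0229 0.1061] F [-5.5  2.9 10.3] M [0.64 1.13 0.05] op 0.247
tip [0.5465 0.0207 0.0208] stopframe [-0.0277 -0.032 ] F stop [-5.8  2.2 10.3]
```

>>> arm_command:
  translation:
    - [0, 0, 0]
    - [0, 0, 0]
    - [0, 0, 0]
    - [0, 0, 0]
    - [0, 0, 0]
  rotation:
    - [0, 0, 0]
    - [0, 0, 0]
    - [0, 0, 0]
    - [0, 0, 0]
    - [0, 0, 0]
  grip: [-1, -1, -1, -1, -1]

```text
time_s: 21.35
position: [0.5296, 0.0227, 0.1051]
tcp_rot: [[-0.972, 0.197, -0.126], [0.123, -0.025, -0.992], [-0.199, -0.98, 0.0]]
force: [-0.0, 0.1, 1.3]
opening: 0.614
```

>>> arm_command:
  translation:
    - [0, 0, 0]
    - [0, 0, 0]
    - [0, 0, 0]
    - [0, 0, 0]
    - [0, 0, 0]
  rotation:
    - [0, 0, 0]
    - [0, 0, 0]
    - [0, 0, 0]
    - [0, 0, 0]
    - [0, 0, 0]
  grip: [-1, -1, -1, -1, -1]

```text
time_s: 21.85
position: [0.5291, 0.023, 0.1051]
tcp_rot: [[-0.972, 0.196, -0.126], [0.123, -0.025, -0.992], [-0.198, -0.98, 0.0]]
force: [-0.2, -0.2, 0.4]
opening: 0.982
```

>>> arm_command:
  translation:
    - [-0.05, -0.25, 0]
    - [-0.1, -0.5, 0]
    - [-0.15, -0.75, 0]
    - [-0.19, -0.98, 0]
    - [-0.19, -0.98, 0]
  rotation:
    - [0, 0, 0]
    - [0, 0, 0]
    - [0, 0, 0]
    - [0, 0, 0]
    - [0, 0, 0]
  grip: [-1, -1, -1, -1, -1]

```text
time_s: 22.35
position: [0.5302, 0.0228, 0.1874]
tcp_rot: [[-0.971, 0.202, -0.126], [0.123, -0.026, -0.992], [-0.203, -0.979, 0.0]]
force: [0.5, -0.6, -0.6]
opening: 0.997
```

>>> arm_command:
  translation:
    - [0.4, -0.5, 0]
    - [0.6, -0.8, 0]
    - [1, -0.8, 0]
    - [1, -0.8, 0]
    - [1, -0.8, 0]
  rotation:
    - [0, 0, 0]
    - [0, 0, 0]
    - [0, 0, 0]
    - [0, 0, 0]
    - [0, 0, 0]
  grip: [-1, -1, -1, -1, -1]

```text
time_s: 22.85
position: [0.4375, 0.0346, 0.2313]
tcp_rot: [[-0.973, 0.195, -0.126], [0.124, -0.025, -0.992], [-0.197, -0.98, -0.0]]
force: [1.0, -0.3, 0.6]
opening: 1.0
```

```bash
python3 cor.py; python3 -c "
from h import *
report('pics/v12.png')"
```

```text
edge fit x at y0, slope [-9.16298e+01  7.00000e-04] resid 1.0
t 22.9 p [0.4387 0.0344 0.2316] F [ 0.1 -0.3 -0.1] M [ 0.05  0.12 -0.01] op 1.0
tip [0.4558 0.0322 0.1463] stopframe [-0.1192 -0.0318] F stop [ 0.1 -0.3 -0.1]
```

View pics/v12.png

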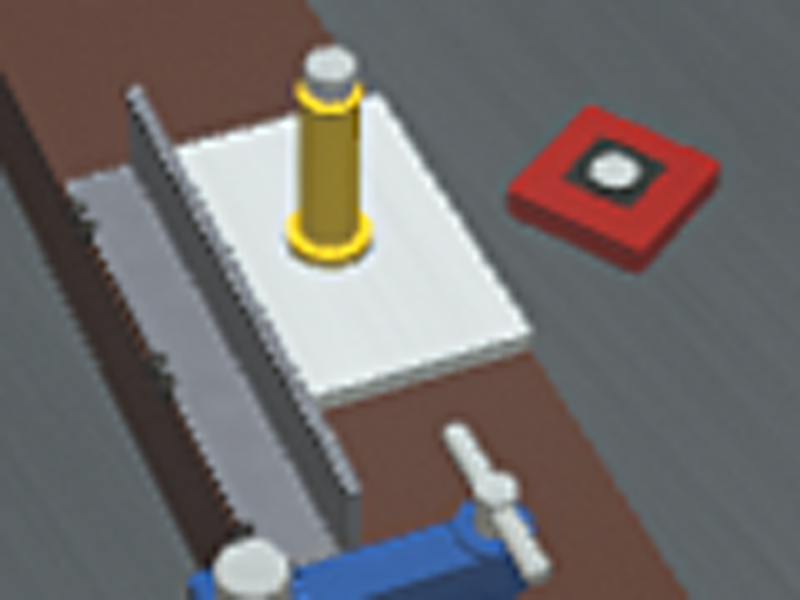

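```bash
python3 cor.py 330,62,.148 329,236,.074; python3 -c "
from h import *
print(bot.hand_in())"
```

```text
330,62,.148 [-46.1 -31.9]
329,236,.074 [-44.8 -27.9]
edge fit x at y0, slope [-9.16298e+01  7.00000e-04] resid 1.0
the job is handed in; nothing more can be done
None
```

The drift is through the plate and into the beam's bolt hole, down to its collar, and I handed the job in. No verdict came back, so this rests on my own checks.

**What I did**
- I took the yellow drift from the stand, put its tip in the plate's hole and slid the plate against the stop.
- I felt along the stop in +y and found nothing. The beam's hole then showed at the plate's edge in a picture, at about y = −33 mm in the stop's frame.
- I slid back to that point, the tip dropped in, and I pushed the drift down until the collar met the plate. Then I let go and backed the arm away. Robot time was about 23 s.

**Last checks**
- **Plate:** its front edge was 91.6 mm from the stop face and parallel to it within about 0.001 rad. That puts the hole about 46.6 mm from the face by camera. Flush against the stop would be 45 mm, so the difference is within the 2 mm calibration.
- **Depth:** the drift stopped about 42 mm below first contact, with the push force rising to about 18 N. That matches the drift being fully home, and the last picture shows the collar sitting on the plate.
- **Upright:** by rough pixel picks, the cap and collar agree within about 1 mm in x and 4 mm in y over 74 mm of height. That is about 0.06 rad at worst, and most of it is probably picking error.
- **Robot:** it was clear of everything, with the force near zero.

**What did not go smoothly:** the drift tilted about 11° in the grip during the first push. I set it upright again by tilting the wrist.

**Not checked again at the end:** I did not re-measure the other tools in the stand or the hammer. The magnet looks unmoved in the last picture.

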